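# Sort the tasting samples into their cellar crates

### The arm

A 6-joint arm with a two-finger parallel gripper is mounted at the origin on the work surface. World frame = base frame: x ahead of the robot, y to its left, z up, the work surface at z = 0. Lengths are in m, angles in rad, forces in N, time in s.
With the tool pointing down it reaches from about 0.375 to 0.9 m from the base axis. Payload 3.1 kg.
Tool frame: the origin (TCP) lies midway between the tips of the shut fingers; the grasp point (between the pads) lies 19 mm behind it; x points along the fingers, y is the direction in which the jaws open and shut, and the axes are right-handed (so a half turn about x gives the same grasp; the last joint's range is limited). The gripper opens to 87 mm and grips with 3 to 60 N. Pads are 19 mm wide; open, the fingers measure 117 mm over their backs; the gripper's body (75 mm by 190 mm) begins 51 mm behind the grasp point.
Start: joints at [-1.435, 0.527, 1.433, -0, 1.181, -0.178], TCP at [0.193, -0.594, 0.223] pointing down, gripper open.
Joint ranges: [-3.08, 3.08], [-0.75, 2.2], [0.22, 2.44], [-1.43, 4.57], [0, 2.65], [-2.85, 2.85]. Speed limits (rad/s): [2.79, 2.79, 3.14, 3.14, 3.14, 3.14].

### API

Orientations are given as a unit quaternion [x, y, z, w].
In Python, from rig import get_obs, imaging, robot gives the robot as it stands.
- The arm moves only by the shell command python3 -m inch 'ROWS' [FORCE]. ROWS is JSON, a list of rows, each a list of 3 entries, a list of its own where there are three numbers: the finger opening in mm, from 0 to 87, then the shift along the tool's x, y, z in mm, then the turn, a rotation vector about the tool's x, y, z in degrees. In form: [[grip, [dx, dy, dz], [wx, wy, wz]], ...]. A call has 1 to 12 rows; each row shifts and turns the pose as measured when the row begins, along the tool's axes as they then stand; what a row does not reach is not made up. A row lasts 1/8 s, in which the tool goes at most 62.5 mm and 10.7 degrees, less where a joint would pass 70% of its speed; a pose out of reach is approached as far as the arm can. A call with a gripper value outside its range is refused whole. The fingers move at their own pace and stop on an object; FORCE is the grip in N (left out, the last holds). Time passes only in rows, so rows that do not move let the fingers close. It gives the time, the measured TCP pose, the force and the opening at its end, in the units of the state.
- get_obs(): the state, without advancing time (a new reading comes with each control period).
- imaging.camera(name): name is "scene" or "top" or "wrist"; returns the picture (384x512x3 uint8, red, green, blue); there is no depth.
- imaging.camera_params(name): a dict with "camera_matrix" (3x3 intrinsics, pixels), "k1" (the pictures are not rectified: a ray, as slopes to the right and down, at radius r is drawn at 1 + k1 r^2 times it, then the intrinsics apply), "xyz" and "rotation" of the camera in the world. Camera axes: x right, y down, z forward; pixel columns grow to the right and rows downward; lengths in m; the calibration is good to about 2 mm. A picture is of the moment at which its call begins: read the wrist's pose just before it. camera_params takes no time and is no camera call; for the wrist camera it gives the pose at the moment of the call.
- robot.hand_in(): hands the job in, once; it reports no verdict.
Trained networks look in the newest picture that a camera, given by its name, has taken for a name from the list of things; names that differ only in an ending like _2 or _b are one class to them, and where a whole thing is asked for, a point or a joint stands for the part that bears it (a point fixed in the world has none). Each returns a list of dicts, best first, with "confidence" (0 to 1); they miss things now and then, are a little off and sometimes report something else, mostly with a low value. They report only what shows in the picture. A call takes as long as a camera call. They do not tell look-alikes from the thing itself.
- imaging.cut_out(camera, target): "pixels" (384x512 bool, what is visible of it) and "box" ([centre column, centre row, width, height] in pixels, round what is visible of it).
- imaging.tip_of(camera, target): "pixel" ([column, row] in pixels: a listed point, or the origin of a listed thing).
The state is a dict: "time": time; "q": joint angles; "joint_velocities": joint speeds; "joint_torque": joint torques, N m; "position": TCP position; "tool_rot": TCP orientation; "ft_force": force on the tool from outside, world axes, zero at the start; "moment": the same for the moment, N m; "grip_width": finger opening in m.
Only numpy, scipy, OpenCV 4.12 (cv2) and the standard library are available. Lean on these libraries where they do the work, as an engineer would, in place of code of your own. Each camera call takes 0.05 s, during which the arm holds its last target. There are 200 camera calls.

### The job

Put away the five little sample bottles left on the tasting counter: each goes into the crate lined in the colour of its own capsule (red to red, yellow to yellow, blue to blue), one bottle to a bay, standing upright on the bay's floor. They are glass, so set them down rather than drop them, do not tip any over, and leave the wine glass and the candle where they are.

Things in the scene. Friction and masses are not known exactly. Their poses are not given: they have to be found in the camera images.
- bottle_red_a: standing loose red-wine sample: dark green, nearly black glass, high shoulder, RED capsule. 120 mm tall, 0.18-0.29 kg. Body 46 mm diameter; shoulder narrows to a 22-24 mm neck at 62-74 mm; the capsule is a 26 mm cylinder from 80 to 120 mm above the foot: pinch it there from above. Paper label. Origin: centre of underside, z up; round, yaw does not matter.
- bottle_red_b: standing loose red-wine sample: dark green, nearly black glass, high shoulder, RED capsule. 120 mm tall, 0.18-0.29 kg. Body 46 mm diameter; shoulder narrows to a 22-24 mm neck at 62-74 mm; the capsule is a 26 mm cylinder from 80 to 120 mm above the foot: pinch it there from above. Paper label. Origin: centre of underside, z up; round, yaw does not matter.
- bottle_white_a: standing loose white-wine sample: pale olive-yellow glass, long sloping shoulder, YELLOW capsule. 120 mm tall, 0.18-0.29 kg. Body 46 mm diameter; shoulder narrows to a 22-24 mm neck at 62-74 mm; the capsule is a 26 mm cylinder from 80 to 120 mm above the foot: pinch it there from above. Paper label. Origin: centre of underside, z up; round, yaw does not matter.
- bottle_white_b: standing loose white-wine sample: pale olive-yellow glass, long sloping shoulder, YELLOW capsule. 120 mm tall, 0.18-0.29 kg. Body 46 mm diameter; shoulder narrows to a 22-24 mm neck at 62-74 mm; the capsule is a 26 mm cylinder from 80 to 120 mm above the foot: pinch it there from above. Paper label. Origin: centre of underside, z up; round, yaw does not matter.
- bottle_sweet: standing loose dessert-wine sample: amber glass, BLUE capsule. 120 mm tall, 0.18-0.29 kg. Body 46 mm diameter; shoulder narrows to a 22-24 mm neck at 62-74 mm; the capsule is a 26 mm cylinder from 80 to 120 mm above the foot: pinch it there from above. Paper label. Origin: centre of underside, z up; round, yaw does not matter.
- crate_red: fixed open wooden crate, RED bay floors, side plaques and end-rim caps. Outside 76 (x) by 146 (y) by 45 mm high; walls 6 mm. A 6 mm divider, high as the walls, makes two bays 64 x 64 mm inside, centres at y = +35 and -35 mm in the crate frame (x = 0), one bottle each. Bay floor 8 mm above the counter. Origin: centre of underside.
- crate_white: fixed open wooden crate, YELLOW bay floors, side plaques and end-rim caps. Outside 76 (x) by 146 (y) by 45 mm high; walls 6 mm. A 6 mm divider, high as the walls, makes two bays 64 x 64 mm inside, centres at y = +35 and -35 mm in the crate frame (x = 0), one bottle each. Bay floor 8 mm above the counter. Origin: centre of underside.
- crate_sweet: fixed open wooden crate, BLUE bay floors, side plaques and end-rim caps. Outside 76 (x) by 146 (y) by 45 mm high; walls 6 mm. A 6 mm divider, high as the walls, makes two bays 64 x 64 mm inside, centres at y = +35 and -35 mm in the crate frame (x = 0), one bottle each. Bay floor 8 mm above the counter. Origin: centre of underside.
- wine_glass: bystander: stemmed clear tasting glass standing on the counter, 153 mm tall, 66 mm foot and 64 mm bowl, light (0.18 kg) and easily toppled. Origin at the centre of the underside.
- candle: bystander: ivory unlit pillar candle (48 mm diameter) on a dark iron dish (90 mm), 97 mm tall with a 9 mm wick above. Origin at the centre of the underside.
Mind the look-alikes: they are no part of the job. Leave any turquoise look-alike of the bottle_red_b alone.

How it is judged:
By the outcome, as a careful person would: the job done as asked, in the order asked, and still so for the second after the job is handed in, with the robot touching nothing.
It also fails if it takes over 136 s, if anything falls off the work surface, if the arm or the gripper's body presses on something with over 40 N, if the wrist force passes 120 N, or if a joint passes its speed limit or range.

## Working session

There is one attempt and no reset: what is moved stays moved. The work goes in short steps, Python scripts to look and compute and a shell command to move; the robot and the scene stay as the last step left them, time stands still between calls to the robot, and variables do not carry over. Pictures are saved under pics/ and viewed, about 12 in all and at most 16, crops included, and the job is handed in when it is done.

```bash
mkdir -p pics; ls; python3 - <<'E'
from rig import get_obs, imaging, robot
import cv2
o=get_obs(); print(o['time'],o['position'],o['tool_rot'],o['grip_width'])
for n in ('top','scene'):
    im=imaging.camera(n); p=imaging.camera_params(n); print(n,p)
    cv2.imwrite(f'pics/{n}0.png',cv2.resize(im[:,:,::-1],(800,600),interpolation=cv2.INTER_CUBIC))
    cv2.imwrite(f'pics/{n}raw.png',im[:,:,::-1])
E
```

```text
pics
0.0 [ 0.1928376  -0.59374897  0.22158313] [ 0.69842984  0.11123086 -0.6984136   0.10973562] 0.08684608596499736
top {'camera_matrix': array([[489.42482048,   0.        , 259.85308281],
       [  0.        , 489.42482048, 187.72000271],
       [  0.        ,   0.        ,   1.        ]]), 'k1': -0.21299603869132266, 'xyz': array([ 0.36995118, -0.00398588,  1.53414156]), 'rotation': array([-0.70620686,  0.70668613, -0.03194743,  0.02908504])}
scene {'camera_matrix': array([[429.35783541,   0.        , 255.92551282],
       [  0.        , 429.35783541, 190.56844257],
       [  0.        ,   0.        ,   1.        ]]), 'k1': -0.16471778373326373, 'xyz': array([ 1.05761479, -0.81043275,  0.75759323]), 'rotation': array([ 0.85159297,  0.26462249, -0.12541252, -0.43478276])}
```

View pics/top0.png

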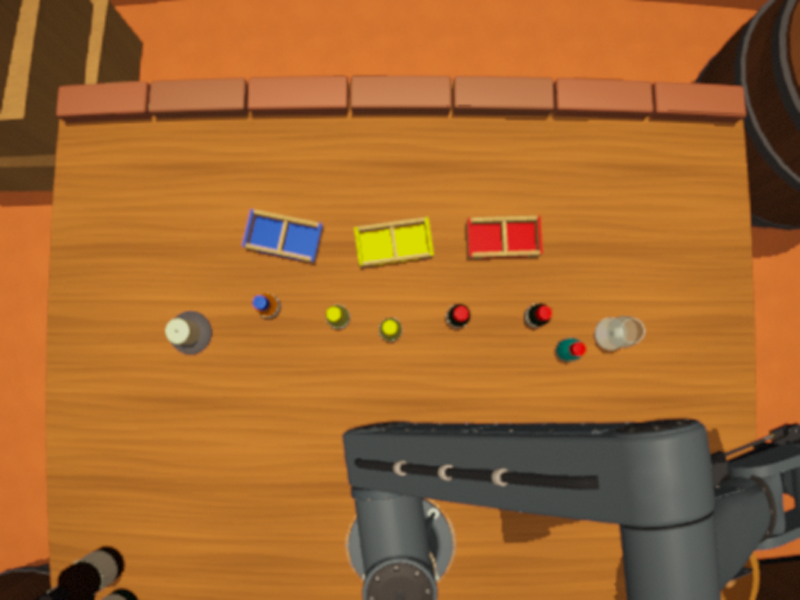

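View pics/scene0.png

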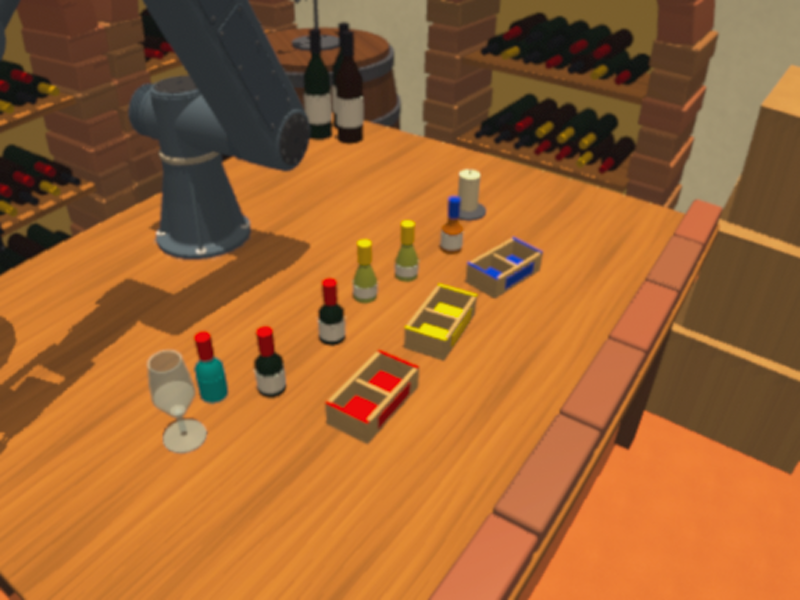

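The top view (800×600) has red capsules at (459,315) and (541,314) on dark glass. A third red capsule at (578,349) sits on a turquoise bottle, which is the look-alike. Yellow capsules are at (335,315) and (390,328), blue at (262,302), and the blue, yellow and red crates at (284,236), (394,241) and (504,237). The candle and the wine glass are at the two ends of the row.

```bash
cat > h.py <<'E'
import numpy as np, cv2
from scipy.optimize import minimize
from scipy.spatial.transform import Rotation as R
from rig import get_obs, imaging, robot
def proj(P,p):
    q=R.from_quat(p['rotation']).inv().apply(np.asarray(P,float)-p['xyz']); s=q[:,:2]/q[:,2:]
    s=s*(1+p['k1']*(s**2).sum(1,keepdims=True)); K=p['camera_matrix']
    return s*[K[0,0],K[1,1]]+K[:2,2]
def ray(uv,p,z):
    K=p['camera_matrix']; d=(np.asarray(uv,float)-K[:2,2])/[K[0,0],K[1,1]]; s=d.copy()
    for _ in range(20): s=d/(1+p['k1']*(s@s))
    v=R.from_quat(p['rotation']).apply([*s,1]); return p['xyz']+v*(z-p['xyz'][2])/v[2]
a=np.linspace(0,2*np.pi,24,endpoint=False); C=np.c_[np.cos(a),np.sin(a)]
def cyl(r,z0,z1): return np.vstack([np.c_[r*C,np.full(24,z)] for z in (z0,z1)])
BOX=np.array([[x,y,z] for x in(-.038,.038) for y in(-.073,.073) for z in(0,.045)])
S=6
def sil(P,p):
    h=cv2.convexHull(((proj(P,p)+.5)*S*16).astype(np.int32))
    m=np.zeros((384*S,512*S),np.uint8); cv2.fillConvexPoly(m,h,255,shift=4)
    return cv2.resize(m,(512,384),interpolation=cv2.INTER_AREA)/255.
def fit(model,views,x0):  # views: [(mask,params)]; x=(x,y[,yaw])
    def f(x):
        c,s=np.cos(x[2]) if len(x)>2 else 1,np.sin(x[2]) if len(x)>2 else 0
        P=model@np.array([[c,s,0],[-s,c,0],[0,0,1]])+[x[0],x[1],0]
        t=0
        for m,p in views:
            g=sil(P,p); t+=1-np.minimum(m,g).sum()/np.maximum(m,g).sum()
        return t/len(views)
    n=len(x0); sim=np.vstack([x0,x0+np.diag([.01,.01,.15][:n])])
    r=minimize(f,x0,method='Nelder-Mead',options=dict(initial_simplex=sim,xatol=2e-4,fatol=1e-4)); return r.x,1-r.fun
def colour(im,c):
    h,s,v=cv2.split(cv2.cvtColor(im,cv2.COLOR_RGB2HSV))
    hr={'red':(h<6)|(h>172),'yellow':(h>26)&(h<34),'blue':(h>108)&(h<128)}[c]
    return (hr&(s>150)&(v>70)).astype(np.uint8)
def blob(mask,uv,rad=9):
    n,l,st,ce=cv2.connectedComponentsWithStats(mask)
    d=np.linalg.norm(ce[1:]-uv,axis=1); k=1+d.argmin(); return (l==k).astype(float),d.min(),st[k,4]
E
cat > m.py <<'E'
from h import *
V={}
for n in('top','scene'):
    im=cv2.imread(f'pics/{n}raw.png')[:,:,::-1].copy(); V[n]=(im,imaging.camera_params(n))
tp=V['top'][1]
B=dict(red_a=('red',459,315),red_b=('red',541,314),white_a=('yellow',335,315),white_b=('yellow',390,328),sweet=('blue',262,302),decoy=('red',578,349))
for k,(c,u,v) in B.items():
    x0=ray([u*.64,v*.64],tp,.11)[:2]; vs=[]
    for n,(im,p) in V.items():
        m,d,ar=blob(colour(im,c),proj([[*x0,.1]],p)[0]); vs.append((m,p)); print(n,round(d,1),ar,end=' ')
    x,i=fit(cyl(.013,.08,.12),vs,x0); xt,it=fit(cyl(.013,.08,.12),vs[:1],x0)
    print(k,x.round(4),round(i,2),'top only',xt.round(4),round(it,2),'r',np.hypot(*x).round(3))
for k,(u,v) in dict(sweet=(284,236),white=(394,241),red=(504,237)).items():
    x0=np.r_[ray([u*.64,v*.64],tp,.03)[:2],0]; vs=[]
    for n in V:
        imaging.camera(n); D=imaging.cut_out(n,'crate_'+k); D=[d for d in D if d['confidence']>.2]
        q=proj([[*x0[:2],.03]],V[n][1])[0]
        D.sort(key=lambda d:np.hypot(*(np.array(d['box'][:2])-q)))
        print(n,len(D),D and (D[0]['confidence'],np.round(D[0]['box'],0),q.round()))
        if D: vs.append((D[0]['pixels'].astype(float),V[n][1]))
    for w in (vs,vs[:1]):
        x,i=fit(BOX,w,x0); print('crate',k,x.round(4),round(i,3),'r',np.hypot(*x[:2]).round(3))
for n,u,v,z,r in(('glass',620,332,.1,0),('candle',185,332,.05,0)): print(n,ray([u*.64,v*.64],tp,z))
E
python3 m.py
```

```text
top 1.7 87 scene 1.4 121 red_a [ 0.4568 -0.1115] 0.78 top only [ 0.4568 -0.1111] 0.85 r 0.47
top 2.2 78 scene 2.5 152 red_b [ 0.4573 -0.2694] 0.79 top only [ 0.4573 -0.2685] 0.84 r 0.531
top 0.6 106 scene 5.8 17 white_a [0.4568 0.1266] 0.39 top only [0.457  0.1266] 0.66 r 0.474
top 0.5 106 scene 5.7 23 white_b [0.4309 0.0222] 0.41 top only [0.4311 0.0224] 0.65 r 0.431
top 1.5 45 scene 1.1 64 sweet [0.4762 0.2642] 0.54 top only [0.477  0.2632] 0.53 r 0.545
top 0.4 67 scene 0.4 146 decoy [ 0.3891 -0.3333] 0.73 top only [ 0.3891 -0.3319] 0.76 r 0.512
top 1 (0.75, array([182., 149.,  52.,  35.]), array([182., 151.]))
scene 1 (0.76, array([322., 169.,  51.,  41.]), array([322., 169.]))
crate sweet [ 0.6165  0.2367 -0.2015] 0.949 r 0.66
crate sweet [ 0.6177  0.2361 -0.208 ] 0.965 r 0.661
top 1 (0.59, array([251., 155.,  51.,  30.]), array([252., 154.]))
scene 2 (0.96, array([281., 208.,  46.,  51.]), array([283., 203.]))
crate white [0.6027 0.0155 0.1338] 0.939 r 0.603
crate white [0.6041 0.0165 0.1368] 0.949 r 0.604
top 3 (0.95, array([322., 152.,  53.,  24.]), array([323., 152.]))
scene 3 (0.81, array([240., 254.,  59.,  55.]), array([239., 250.]))
crate red [ 0.6142 -0.205   0.0441] 0.952 r 0.647
crate red [ 0.6148 -0.2051  0.0209] 0.957 r 0.648
glass [ 0.41969531 -0.4185523   0.1       ]
candle [0.42194783 0.42646474 0.05      ]
```

```bash
cat > go.py <<'E'
# go.py x y z [yaw_deg of jaw axis]: total tool-frame shift (mm) and turn (deg, about tool axes) to a tool-down pose
import sys; from h import *
o=get_obs(); q=R.from_quat(o['tool_rot']); t=[float(v) for v in sys.argv[1:]]
print('t',round(o['time'],2),'pos',o['position'].round(4),'jaw yaw',np.degrees(np.arctan2(*q.as_matrix()[[1,0],1])).round(1),'grip',round(o['grip_width'],4),'F',o['ft_force'].round(1),'q',o['q'].round(2))
print('tool axes\n',q.as_matrix().round(3))
if len(t)>3:
    w=np.radians(t[3]); X=np.array([0,0,-1.]); Y=np.array([np.cos(w),np.sin(w),0]); T=R.from_matrix(np.c_[X,Y,np.cross(X,Y)])
    print('turn',np.degrees((q.inv()*T).as_rotvec()).round(1)); print('shift AFTER turn',(T.inv().apply(np.array(t[:3])-o['position'])*1000).round(1))
print('shift now',(q.inv().apply(np.array(t[:3])-o['position'])*1000).round(1))
E
python3 go.py .4570 -.269 .222 0
python3 - <<'E'
import cv2
a=cv2.imread('pics/sceneraw.png')[170:300,85:235]; cv2.imwrite('pics/crop1.png',cv2.resize(a,None,fx=4,fy=4,interpolation=cv2.INTER_CUBIC))
E
```

```text
t 0.7 pos [ 0.1929 -0.5945  0.2226] jaw yaw -72.0 grip 0.0867 F [ 0.7  0.8 -0.1] q [-1.44  0.53  1.43 -0.    1.18 -0.18]
tool axes
 [[ 0.     0.309 -0.951]
 [-0.    -0.951 -0.309]
 [-1.     0.     0.   ]]
turn [-72.   0.  -0.]
shift AFTER turn [   0.6  264.1 -325.5]
shift now [   0.6 -228.1 -351.6]
```

View pics/crop1.png

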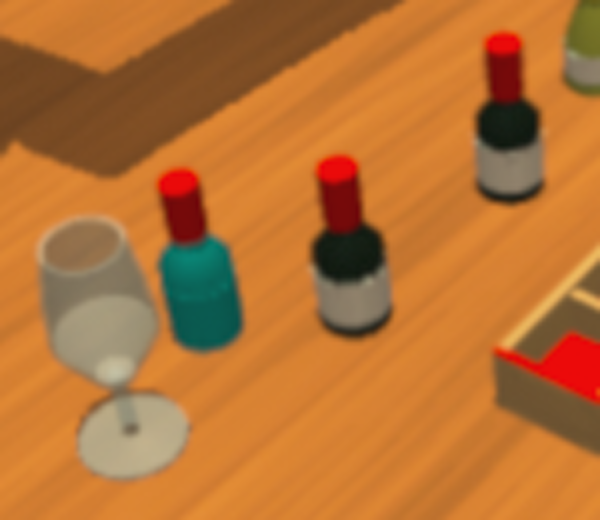

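The crop shows two labelled dark-green bottles with red capsules, at scene (170,229) and (212,199). These are red_b and red_a. The unlabelled turquoise one at (135,222), next to the glass, is the look-alike and stays put. Starting with red_b.

```bash
python3 -m inch '[[60,[0,0,0],[-10.3,0,0]],[60,[0,0,0],[-10.3,0,0]],[60,[0,0,0],[-10.3,0,0]],[60,[0,0,0],[-10.3,0,0]],[60,[0,0,0],[-10.3,0,0]],[60,[0,0,0],[-10.3,0,0]],[60,[0,0,0],[-10.3,0,0]]]' 20
python3 -m inch '[[60,[0,33,-41],[0,0,0]],[60,[0,33,-41],[0,0,0]],[60,[0,33,-41],[0,0,0]],[60,[0,33,-41],[0,0,0]],[60,[0,33,-41],[0,0,0]],[60,[0,33,-41],[0,0,0]],[60,[0,33,-41],[0,0,0]],[60,[0,33,-41],[0,0,0]]]'
python3 go.py .4570 -.269 .222 0
```

```text
time: 1.58
position: [0.193, -0.5945, 0.2228]
tool_rot: [0.489, 0.511, -0.489, 0.511]
ft_force: [-0.0, 0.4, -0.1]
grip_width: 0.0597
time: 2.58
position: [0.4491, -0.252, 0.223]
tool_rot: [0.49, 0.506, -0.492, 0.512]
ft_force: [0.7, -0.5, -0.2]
grip_width: 0.0599
t 2.58 pos [ 0.4491 -0.252   0.223 ] jaw yaw 2.0 grip 0.0599 F [ 0.7 -0.5 -0.2] q [-0.73  0.38  1.71 -0.    1.05 -0.76]
tool axes
 [[ 0.005  0.999  0.035]
 [-0.008  0.035 -0.999]
 [-1.     0.004  0.008]]
turn [ 2.   0.5 -0.3]
shift AFTER turn [ 1.   7.9 17. ]
shift now [ 1.2  7.3 17.3]
```

```bash
python3 -m inch '[[60,[30,7,17],[2,0.5,-0.3]],[60,[0,0,0],[0,0,0]]]'
python3 - <<'E'
from h import *
p=imaging.camera_params('wrist'); im=imaging.camera('wrist'); cv2.imwrite('pics/wrist1.png',im[:,:,::-1])
for n,x in dict(red_b=[.4573,-.2694],decoy=[.389,-.333]).items(): print(n,proj([[*x,.12],[*x,.08]],p).round(0).tolist())
m=colour(im,'red'); 
for k in (0,):
    n,l,st,ce=cv2.connectedComponentsWithStats(m); print([(s.tolist(),c.round().tolist()) for s,c in zip(st[1:],ce[1:]) if s[4]>60])
E
python3 go.py .4570 -.269 .192 0
```

```text
time: 2.82
position: [0.4597, -0.265, 0.1936]
tool_rot: [0.498, 0.502, -0.498, 0.502]
ft_force: [0.9, 0.7, 0.6]
grip_width: 0.0603
red_b [[250.0, 200.0], [250.0, 187.0]]
decoy [[182.0, 258.0], [191.0, 239.0]]
[([235, 0, 33, 42, 1134], [251.0, 19.0]), ([360, 58, 71, 8, 422], [395.0, 62.0]), ([361, 69, 45, 55, 2135], [383.0, 96.0]), ([342, 88, 13, 78, 610], [348.0, 125.0]), ([357, 131, 41, 46, 1661], [377.0, 153.0]), ([239, 179, 26, 36, 759], [251.0, 197.0]), ([350, 184, 63, 6, 305], [381.0, 186.0])]
t 2.88 pos [ 0.4598 -0.2648  0.1948] jaw yaw 0.4 grip 0.0597 F [ 0.2  1.  -0.2] q [-0.73  0.44  1.7   0.    1.   -0.74]
tool axes
 [[ 0.002  1.     0.007]
 [-0.     0.007 -1.   ]
 [-1.     0.002  0.   ]]
turn [ 0.4  0.  -0.1]
shift AFTER turn [ 2.8 -2.8  4.2]
shift now [ 2.8 -2.9  4.2]
```

View pics/wrist1.png

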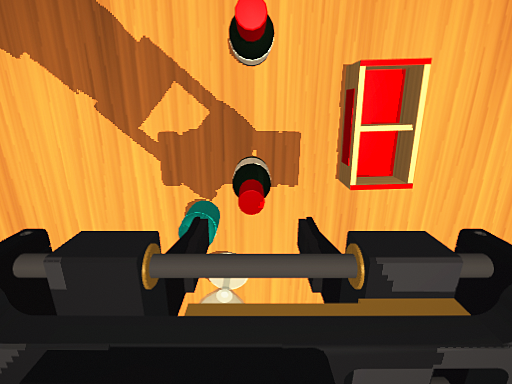

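The wrist view shows red_b's capsule at (251,203), about 2 px from the prediction. The turquoise look-alike is at (200,218), outside the jaws' path. The red crate is at (385,125) on the right, and the glass is behind the fingers. Descending.

```bash
python3 -m inch '[[60,[12,-3,6],[0.4,0,0]],[60,[25,0,0],[0,0,0]],[60,[25,0,0],[0,0,0]],[60,[25,0,0],[0,0,0]],[60,[20,0,0],[0,0,0]],[60,[3,0,0],[0,0,0]],[60,[0,0,0],[0,0,0]]]'
python3 go.py .4573 -.271 .083 0
```

```text
time: 3.75
position: [0.4541, -0.277, 0.085]
tool_rot: [0.503, 0.495, -0.502, 0.501]
ft_force: [0.3, 0.6, 0.6]
grip_width: 0.06
t 3.75 pos [ 0.4541 -0.277   0.085 ] jaw yaw -0.5 grip 0.06 F [0.3 0.6 0.6] q [-0.76  0.61  1.79  0.    0.73 -0.75]
tool axes
 [[ 0.007  1.    -0.009]
 [-0.006 -0.009 -1.   ]
 [-1.     0.007  0.006]]
turn [-0.5  0.3 -0.4]
shift AFTER turn [ 2.   3.2 -6. ]
shift now [ 2.   3.1 -6.1]
```

```bash
python3 -m inch '[[60,[2,3,-6],[-0.5,0.3,-0.4]],[60,[0,0,0],[0,0,0]]]'
python3 go.py .4573 -.271 .083 0 | head -1
python3 -m inch '[[10,[0,0,0],[0,0,0]],[10,[0,0,0],[0,0,0]],[10,[0,0,0],[0,0,0]],[10,[0,0,0],[0,0,0]]]' 25
python3 go.py .4573 -.271 .153 0
```

```text
time: 4.0
position: [0.4579, -0.2716, 0.0845]
tool_rot: [0.5, 0.499, -0.5, 0.501]
ft_force: [0.1, -0.1, 0.4]
grip_width: 0.06
t 4.0 pos [ 0.4579 -0.2716  0.0845] jaw yaw -0.0 grip 0.06 F [ 0.1 -0.1  0.4] q [-0.75  0.61  1.78 -0.    0.74 -0.74]
time: 4.5
position: [0.4586, -0.2717, 0.0855]
tool_rot: [0.5, 0.498, -0.5, 0.502]
ft_force: [-0.1, -0.9, 0.6]
grip_width: 0.0278
t 4.5 pos [ 0.4586 -0.2717  0.0855] jaw yaw 0.0 grip 0.0278 F [-0.1 -0.9  0.6] q [-0.74  0.61  1.78 -0.    0.74 -0.74]
tool axes
 [[ 0.003  1.     0.001]
 [-0.004  0.001 -1.   ]
 [-1.     0.003  0.004]]
turn [ 0.   0.2 -0.2]
shift AFTER turn [-67.5  -1.3  -0.7]
shift now [-67.5  -1.1  -0.5]
```

```bash
python3 -m inch '[[10,[-15,0,0],[0,0,0]],[10,[-30,0,0],[0,0,0]],[10,[-25,0,0],[0,0,0]],[10,[0,0,0],[0,0,0]]]'
python3 -m inch '[[10,[0,25,-5],[0,0,0]],[10,[0,33,-7],[0,0,0]],[10,[0,33,-7],[0,0,0]],[10,[0,33,-7],[0,0,0]],[10,[0,25,-5],[0,0,0]],[10,[0,0,0],[0,0,0]]]'
python3 go.py .615 -.240 .150 0
```

```text
time: 5.0
position: [0.4575, -0.2708, 0.1582]
tool_rot: [0.5, 0.499, -0.5, 0.501]
ft_force: [-0.4, 0.1, -2.1]
grip_width: 0.0253
time: 5.75
position: [0.606, -0.2363, 0.1514]
tool_rot: [0.499, 0.503, -0.501, 0.496]
ft_force: [-0.3, -0.1, -2.7]
grip_width: 0.0254
t 5.75 pos [ 0.606  -0.2363  0.1514] jaw yaw -0.1 grip 0.0254 F [-0.3 -0.1 -2.7] q [-0.54  0.65  1.42 -0.    1.08 -0.54]
tool axes
 [[-0.009  1.    -0.001]
 [ 0.005 -0.001 -1.   ]
 [-1.    -0.009 -0.005]]
turn [-0.1 -0.3  0.5]
shift AFTER turn [1.4 9.  3.7]
shift now [1.3 9.1 3.7]
```

```bash
python3 -m inch '[[10,[0,9,4],[0,-0.3,0.5]],[10,[0,0,0],[0,0,0]],[10,[20,0,0],[0,0,0]],[10,[20,0,0],[0,0,0]],[10,[8,0,0],[0,0,0]],[10,[0,0,0],[0,0,0]]]'
python3 go.py .615 -.240 .0945 0
```

```text
time: 6.5
position: [0.6101, -0.2416, 0.1009]
tool_rot: [-0.5, -0.501, 0.502, -0.497]
ft_force: [-0.2, 0.3, -2.0]
grip_width: 0.0254
t 6.5 pos [ 0.6101 -0.2416  0.1009] jaw yaw -0.3 grip 0.0254 F [-0.2  0.3 -2. ] q [-0.55  0.72  1.44 -0.    0.99 -0.54]
tool axes
 [[-0.006  1.    -0.005]
 [ 0.002 -0.005 -1.   ]
 [-1.    -0.006 -0.002]]
turn [-0.3 -0.1  0.3]
shift AFTER turn [ 6.4  4.9 -1.6]
shift now [ 6.4  4.9 -1.6]
```

```bash
python3 -m inch '[[10,[2,5,-1],[-0.3,-0.1,0.3]],[10,[2,1,0],[0,0,0]],[10,[1.5,0,0],[0,0,0]],[10,[0,0,0],[0,0,0]]]'
python3 go.py .615 -.240 .0945 0
```

```text
time: 7.0
position: [0.6177, -0.2413, 0.0974]
tool_rot: [0.5, 0.499, -0.5, 0.502]
ft_force: [-0.3, -0.3, -1.7]
grip_width: 0.0254
t 7.0 pos [ 0.6177 -0.2413  0.0974] jaw yaw 0.1 grip 0.0254 F [-0.3 -0.3 -1.7] q [-0.54  0.72  1.43 -0.    0.98 -0.54]
tool axes
 [[ 0.003  1.     0.001]
 [-0.002  0.001 -1.   ]
 [-1.     0.003  0.002]]
turn [ 0.1  0.1 -0.2]
shift AFTER turn [ 2.9 -2.7 -1.3]
shift now [ 2.9 -2.7 -1.3]
```

```bash
python3 -m inch '[[10,[2,-2,0],[0,0,0]],[10,[1.5,0,0],[0,0,0]],[10,[0,0,0],[0,0,0]]]' | egrep 'pos|force'; python3 -m inch '[[10,[1.5,0,0],[0,0,0]],[10,[0,0,0],[0,0,0]]]'| egrep 'pos|force'
```

```text
position: [0.6157, -0.2415, 0.095]
ft_force: [-0.1, -0.2, -2.3]
position: [0.6159, -0.2417, 0.095]
ft_force: [-0.3, 0.2, -2.9]
```

```bash
python3 -m inch '[[10,[2,0,0],[0,0,0]],[10,[0,0,0],[0,0,0]]]' | egrep 'pos|force'; python3 -m inch '[[10,[2,0,0],[0,0,0]],[10,[0,0,0],[0,0,0]]]'| egrep 'pos|force'
```

```text
position: [0.6163, -0.2419, 0.095]
ft_force: [0.1, -0.2, -1.9]
position: [0.6166, -0.2421, 0.095]
ft_force: [-0.3, -0.2, -2.5]
```

```bash
python3 -m inch '[[10,[5,0,0],[0,0,0]]]' | egrep 'pos|force';python3 -m inch '[[10,[0,0,0],[0,0,0]]]' | egrep 'pos|force'; python3 go.py .615 -.240 .0945 0
```

```text
position: [0.6176, -0.2428, 0.0946]
ft_force: [-9.5, 5.3, 41.8]
position: [0.6183, -0.2431, 0.0955]
ft_force: [-0.2, 0.4, -3.1]
t 8.38 pos [ 0.6183 -0.2431  0.0955] jaw yaw 0.1 grip 0.0256 F [-0.2  0.4 -3.1] q [-0.54  0.73  1.44 -0.    0.97 -0.54]
tool axes
 [[ 0.01   1.     0.002]
 [-0.008  0.002 -1.   ]
 [-1.     0.01   0.008]]
turn [ 0.1  0.4 -0.6]
shift AFTER turn [ 1.  -3.3 -3.1]
shift now [ 1.  -3.3 -3.1]
```

Contact with the floor came at z=0.095, as predicted. Releasing.

```bash
python3 -m inch '[[45,[0,0,0],[0,0,0]],[45,[0,0,0],[0,0,0]],[45,[0,0,0],[0,0,0]],[45,[-15,0,0],[0,0,0]],[45,[-30,0,0],[0,0,0]],[45,[-30,0,0],[0,0,0]],[45,[0,0,0],[0,0,0]]]'
python3 go.py .457 -.1115 .190 0
```

```text
time: 9.25
position: [0.6182, -0.2429, 0.1723]
tool_rot: [0.5, 0.496, -0.499, 0.505]
ft_force: [0.1, -0.3, 0.2]
grip_width: 0.0449
t 9.25 pos [ 0.6182 -0.2429  0.1723] jaw yaw 0.1 grip 0.0449 F [ 0.1 -0.3  0.2] q [-0.54  0.63  1.39 -0.    1.11 -0.54]
tool axes
 [[ 0.01   1.     0.002]
 [-0.008  0.002 -1.   ]
 [-1.     0.01   0.008]]
turn [ 0.1  0.4 -0.6]
shift AFTER turn [ -17.7 -161.2 -131.4]
shift now [ -20.4 -160.8 -131.6]
```

```bash
python3 -m inch '[[60,[-4,-28,-24],[0.1,0.4,-0.6]],[60,[-4,-35,-28],[0,0,0]],[60,[-3,-35,-28],[0,0,0]],[60,[-3,-35,-28],[0,0,0]],[60,[0,-28,-22],[0,0,0]],[60,[0,0,0],[0,0,0]],[60,[0,0,0],[0,0,0]]]' |egrep 'time|pos'
python3 go.py .457 -.113 .190 0
cat > w.py <<'E'
# w.py colour x y : refine bottle position with the wrist camera
import sys; from h import *
p=imaging.camera_params('wrist'); im=imaging.camera('wrist'); x0=np.array([float(v) for v in sys.argv[2:4]])
q=proj([[*x0,.11]],p)[0]; m,d,ar=blob(cv2.morphologyEx(colour(im,sys.argv[1]),cv2.MORPH_OPEN,np.ones((3,3),np.uint8)),q)
x,i=fit(cyl(.013,.08,.12),[(m,p)],x0); print('pred px',q.round(),'off',d.round(1),'area',ar,'fit',x.round(4),'iou',round(i,2))
if len(sys.argv)>4: cv2.imwrite(sys.argv[4],im[:,:,::-1])
E
python3 w.py red .457 -.113
```

```text
time: 10.12
position: [0.4505, -0.1088, 0.1831]
t 10.12 pos [ 0.4505 -0.1088  0.1831] jaw yaw -0.1 grip 0.0598 F [-0.  0.  0.] q [-0.48  0.37  1.87 -0.    0.9  -0.48]
tool axes
 [[-0.003  1.    -0.001]
 [ 0.001 -0.001 -1.   ]
 [-1.    -0.003 -0.001]]
turn [-0.1 -0.1  0.2]
shift AFTER turn [-6.9  6.5  4.2]
shift now [-6.9  6.4  4.2]
pred px [259. 200.] off 0.9 area 825 fit [ 0.4573 -0.1139] iou 0.92
```

Wrist fit for red_a is (0.4573, −0.1139), IoU 0.92.

```bash
python3 -m inch '[[60,[10,7,5],[0,0,0]],[60,[22,0,0],[0,0,0]],[60,[22,0,0],[0,0,0]],[60,[22,0,0],[0,0,0]],[60,[18,0,0],[0,0,0]],[60,[0,0,0],[0,0,0]],[60,[0,0,0],[0,0,0]]]' |egrep 'time|pos'
python3 go.py .4573 -.114 .085 0
```

```text
time: 11.05
position: [0.467, -0.1215, 0.082]
t 11.05 pos [ 0.467  -0.1215  0.082 ] jaw yaw -0.3 grip 0.0603 F [-0.3 -0.4  1. ] q [-0.49  0.58  1.91 -0.    0.65 -0.48]
tool axes
 [[ 0.003  1.    -0.005]
 [-0.003 -0.005 -1.   ]
 [-1.     0.003  0.003]]
turn [-0.3  0.2 -0.2]
shift AFTER turn [-3.  -9.7 -7.5]
shift now [-3.1 -9.7 -7.5]
```

```bash
python3 -m inch '[[60,[-2,-9,-7],[-0.3,0.2,-0.2]],[60,[0,0,0],[0,0,0]],[60,[0,0,0],[0,0,0]]]' |egrep 'time|pos'
python3 -m inch '[[10,[0,0,0],[0,0,0]],[10,[0,0,0],[0,0,0]],[10,[0,0,0],[0,0,0]],[10,[0,0,0],[0,0,0]],[10,[0,0,0],[0,0,0]]]'
python3 go.py .4573 -.114 .085 0
```

```text
time: 11.42
position: [0.4584, -0.1145, 0.0855]
time: 12.05
position: [0.4586, -0.1146, 0.086]
tool_rot: [0.5, 0.499, -0.499, 0.501]
ft_force: [-0.3, 0.7, -0.2]
grip_width: 0.0253
t 12.05 pos [ 0.4586 -0.1146  0.086 ] jaw yaw 0.1 grip 0.0253 F [-0.3  0.7 -0.2] q [-0.48  0.56  1.93  0.    0.65 -0.48]
tool axes
 [[ 0.003  1.     0.001]
 [-0.001  0.001 -1.   ]
 [-1.     0.003  0.001]]
turn [ 0.1  0.1 -0.2]
shift AFTER turn [ 1.  -1.3 -0.6]
shift now [ 1.  -1.3 -0.7]
```

```bash
python3 -m inch '[[10,[-15,0,0],[0,0,0]],[10,[-30,0,0],[0,0,0]],[10,[-22,0,0],[0,0,0]],[10,[0,0,0],[0,0,0]],[10,[0,25,9],[0,0,0]],[10,[0,33,12],[0,0,0]],[10,[0,33,12],[0,0,0]],[10,[0,33,12],[0,0,0]],[10,[0,25,9],[0,0,0]],[10,[0,0,0],[0,0,0]],[10,[0,0,0],[0,0,0]]]'
python3 go.py .613 -.170 .1015 0
```

```text
time: 13.42
position: [0.6022, -0.1656, 0.1394]
tool_rot: [0.498, 0.508, -0.502, 0.492]
ft_force: [-0.1, 0.0, -1.4]
grip_width: 0.0255
t 13.43 pos [ 0.6022 -0.1656  0.1394] jaw yaw 0.0 grip 0.0255 F [-0.1  0.  -1.4] q [-0.45  0.63  1.49  0.    1.04 -0.45]
tool axes
 [[-0.021  1.     0.   ]
 [ 0.011  0.    -1.   ]
 [-1.    -0.021 -0.011]]
turn [ 0.  -0.6  1.2]
shift AFTER turn [37.9 10.8  4.4]
shift now [37.6 11.6  4.8]
```

```bash
python3 -m inch '[[10,[0,11,4],[0,-0.6,1.2]],[10,[0,0,0],[0,0,0]],[10,[12,0,0],[0,0,0]],[10,[15,0,0],[0,0,0]],[10,[6,0,0],[0,0,0]],[10,[0,0,0],[0,0,0]],[10,[0,0,0],[0,0,0]]]' >/dev/null
python3 go.py .613 -.170 .0955 0
```

```text
t 14.3 pos [ 0.6103 -0.1681  0.1023] jaw yaw 0.0 grip 0.0252 F [-0.3 -0.2 -2. ] q [-0.45  0.69  1.51  0.    0.95 -0.45]
tool axes
 [[-0.003  1.     0.   ]
 [ 0.002  0.    -1.   ]
 [-1.    -0.003 -0.002]]
turn [ 0.  -0.1  0.2]
shift AFTER turn [6.8 2.7 1.9]
shift now [6.7 2.7 1.9]
```

```bash
python3 -m inch '[[10,[3,3,2],[0,-0.1,0.2]],[10,[3,0,0],[0,0,0]]]' |egrep 'pos|force'; python3 -m inch '[[10,[2,0,0],[0,0,0]]]' |egrep 'pos|force'; python3 -m inch '[[10,[2,0,0],[0,0,0]]]' |egrep 'pos|force'
```

```text
position: [0.6143, -0.1707, 0.0968]
ft_force: [-0.2, -0.0, -1.9]
position: [0.6144, -0.1707, 0.0947]
ft_force: [-1.3, -0.1, -1.6]
position: [0.6146, -0.171, 0.094]
ft_force: [-2.9, 0.9, 11.7]
```

Floor contact (11.7 N upward at z=0.094). Releasing, then going for white_b at (0.431, 0.022).

```bash
python3 -m inch '[[45,[0,0,0],[0,0,0]],[45,[0,0,0],[0,0,0]],[45,[0,0,0],[0,0,0]],[45,[-15,0,0],[0,0,0]],[45,[-35,0,0],[0,0,0]],[45,[-35,0,0],[0,0,0]],[45,[0,0,0],[0,0,0]]]' | egrep 'pos|grip'
python3 -m inch '[[60,[-4,-30,-31],[0,0,0]],[60,[-4,-39,-40],[0,0,0]],[60,[-3,-39,-40],[0,0,0]],[60,[-3,-39,-40],[0,0,0]],[60,[0,-30,-31],[0,0,0]],[60,[0,0,0],[0,0,0]],[60,[0,0,0],[0,0,0]]]' |egrep 'time|pos'
python3 w.py yellow .431 .020 pics/wb.png; python3 go.py .431 .020 .180 0
```

```text
position: [0.6158, -0.1715, 0.1849]
grip_width: 0.0451
time: 16.55
position: [0.4313, 0.0152, 0.1944]
pred px [251. 187.] off 13.8 area 12 fit [0.44  0.026] iou 0.02
t 16.6 pos [0.431  0.0152 0.1942] jaw yaw -0.1 grip 0.06 F [ 0.6 -0.4  0.4] q [-0.22  0.31  1.93 -0.    0.89 -0.22]
tool axes
 [[ 0.004  1.    -0.002]
 [-0.003 -0.002 -1.   ]
 [-1.     0.004  0.003]]
turn [-0.1  0.1 -0.2]
shift AFTER turn [14.2  0.  -4.8]
shift now [14.2 -0.1 -4.8]
```

View pics/wb.png

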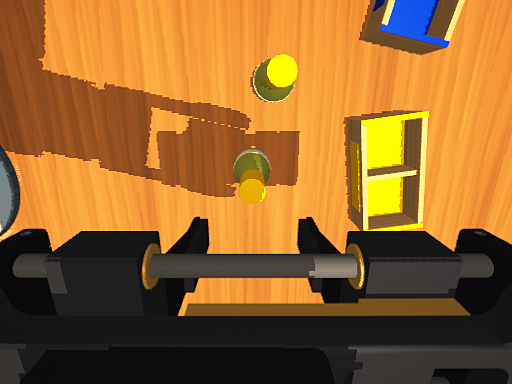

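The wrist view shows white_b's capsule at (251,187), exactly as predicted. The gripper's shadow tints it orange, so the colour mask misses it. white_a is at (283,71) and the yellow crate at (390,170). Descending to white_b.

```bash
python3 -m inch '[[60,[12,0,-5],[0,0,0]],[60,[25,0,0],[0,0,0]],[60,[25,0,0],[0,0,0]],[60,[25,0,0],[0,0,0]],[60,[20,0,0],[0,0,0]],[60,[0,0,0],[0,0,0]],[60,[0,0,0],[0,0,0]]]' |egrep 'time|pos'
python3 go.py .431 .020 .085 0
```

```text
time: 17.48
position: [0.4379, 0.0163, 0.0799]
t 17.48 pos [0.4379 0.0163 0.0799] jaw yaw -0.5 grip 0.06 F [-0.5 -0.1 -0.1] q [-0.22  0.55  2.02 -0.    0.56 -0.21]
tool axes
 [[ 0.007  1.    -0.009]
 [-0.003 -0.009 -1.   ]
 [-1.     0.007  0.003]]
turn [-0.5  0.2 -0.4]
shift AFTER turn [-5.1 -6.9 -3.7]
shift now [-5.2 -6.9 -3.6]
```

```bash
python3 -m inch '[[60,[-4,-7,-3.5],[-0.5,0.2,-0.4]],[60,[0,0,0],[0,0,0]],[60,[0,0,0],[0,0,0]],[10,[0,0,0],[0,0,0]],[10,[0,0,0],[0,0,0]],[10,[0,0,0],[0,0,0]],[10,[0,0,0],[0,0,0]],[10,[0,0,0],[0,0,0]]]'
python3 go.py .431 .020 .085 0|head -1
python3 -c "
import numpy as np
for n,x,y,w in (('red',.6142,-.205,.03),('white',.603,.016,.135),('sweet',.617,.2365,-.205)):
  for s in (1,-1): print(n,s,np.round([x-s*.035*np.sin(w),y+s*.035*np.cos(w)],4))"
```

```text
time: 18.48
position: [0.4318, 0.0199, 0.0861]
tool_rot: [0.501, 0.499, -0.499, 0.501]
ft_force: [-0.8, -0.3, 0.3]
grip_width: 0.0252
t 18.48 pos [0.4318 0.0199 0.0861] jaw yaw 0.0 grip 0.0252 F [-0.8 -0.3  0.3] q [-0.21  0.53  2.03  0.    0.58 -0.22]
red 1 [ 0.6132 -0.17  ]
red -1 [ 0.6152 -0.24  ]
white 1 [0.5983 0.0507]
white -1 [ 0.6077 -0.0187]
sweet 1 [0.6241 0.2708]
sweet -1 [0.6099 0.2022]
```

```bash
python3 -m inch '[[10,[-15,0,0],[0,0,0]],[10,[-35,0,0],[0,0,0]],[10,[-30,0,0],[0,0,0]],[10,[0,0,0],[0,0,0]],[10,[0,28,6],[0,0,0]],[10,[0,38,8],[0,0,0]],[10,[0,38,9],[0,0,0]],[10,[0,38,9],[0,0,0]],[10,[0,28,6],[0,0,0]],[10,[0,0,0],[0,0,0]],[10,[0,0,0],[0,0,0]]]' >/dev/null
python3 go.py .608 -.019 .0955 0
```

```text
t 19.85 pos [ 0.5955 -0.017   0.1522] jaw yaw -0.0 grip 0.0256 F [ 0.3 -0.5 -2.3] q [-0.22  0.58  1.56  0.    1.03 -0.22]
tool axes
 [[-0.023  1.    -0.   ]
 [ 0.006 -0.    -1.   ]
 [-1.    -0.023 -0.006]]
turn [-0.  -0.3  1.3]
shift AFTER turn [56.7 12.5  2. ]
shift now [56.4 13.8  2.3]
```

```bash
python3 -m inch '[[10,[0,12,2],[0,-0.3,1.3]],[10,[0,0,0],[0,0,0]],[10,[0,0,0],[0,0,0]],[10,[16,0,0],[0,0,0]],[10,[20,0,0],[0,0,0]],[10,[10,0,0],[0,0,0]],[10,[0,0,0],[0,0,0]],[10,[0,0,0],[0,0,0]]]' >/dev/null
python3 go.py .608 -.019 .0955 0
```

```text
t 20.85 pos [ 0.6043 -0.0179  0.1023] jaw yaw 0.0 grip 0.0255 F [ 0.2 -0.2 -1.5] q [-0.21  0.66  1.58  0.    0.91 -0.22]
tool axes
 [[-0.004  1.     0.   ]
 [ 0.001  0.    -1.   ]
 [-1.    -0.004 -0.001]]
turn [ 0.  -0.1  0.2]
shift AFTER turn [6.8 3.7 1.1]
shift now [6.8 3.7 1.1]
```

```bash
python3 -m inch '[[10,[3,4,1],[0,-0.1,0.2]],[10,[3,0,0],[0,0,0]]]' |egrep 'pos|force'; python3 -m inch '[[10,[2,0,0],[0,0,0]]]' |egrep 'pos|force'; python3 -m inch '[[10,[2,0,0],[0,0,0]]]' |egrep 'pos|force'
```

```text
position: [0.6097, -0.0192, 0.0972]
ft_force: [-0.1, 0.0, -1.6]
position: [0.6098, -0.0192, 0.0953]
ft_force: [-0.7, 0.2, -2.1]
position: [0.61, -0.0194, 0.0941]
ft_force: [-3.6, 0.2, 11.5]
```

```bash
python3 -m inch '[[45,[0,0,0],[0,0,0]],[45,[0,0,0],[0,0,0]],[45,[0,0,0],[0,0,0]],[45,[-15,0,0],[0,0,0]],[45,[-35,0,0],[0,0,0]],[45,[-35,0,0],[0,0,0]],[45,[0,0,0],[0,0,0]]]' | egrep 'pos|grip'
python3 -m inch '[[60,[-3,-25,-23],[0,0,0]],[60,[-3,-34,-32],[0,0,0]],[60,[-3,-34,-33],[0,0,0]],[60,[-3,-34,-32],[0,0,0]],[60,[0,-25,-23],[0,0,0]],[60,[0,0,0],[0,0,0]],[60,[0,0,0],[0,0,0]]]' |egrep 'time|pos'
sed -i "s/(h>26)&(h<34)/(h>18)\&(h<34)/" h.py
python3 w.py yellow .457 .1245 pics/wa.png; python3 go.py .457 .1245 .085 0
```

```text
position: [0.611, -0.0194, 0.1848]
grip_width: 0.0449
time: 23.1
position: [0.4528, 0.1264, 0.1938]
pred px [256. 194.] off 10.8 area 1430 fit [0.4565 0.1244] iou 0.56
t 23.15 pos [0.4527 0.1263 0.1937] jaw yaw -0.1 grip 0.0599 F [-1.  -0.2  0.1] q [ 0.04  0.36  1.85 -0.    0.93  0.04]
tool axes
 [[ 0.005  1.    -0.002]
 [-0.003 -0.002 -1.   ]
 [-1.     0.005  0.003]]
turn [-0.1  0.2 -0.3]
shift AFTER turn [108.7   4.3   1.8]
shift now [108.7   3.8   1.4]
```

View pics/wa.png

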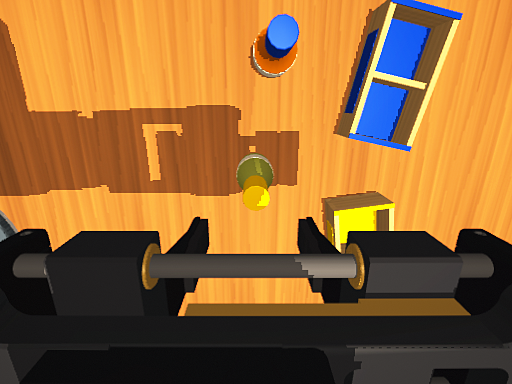

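white_a's capsule is at (256,195), as predicted. The blue bottle is at (283,34) and the blue crate at (398,75).

```bash
python3 -m inch '[[60,[12,3,1],[0,0,0]],[60,[25,0,0],[0,0,0]],[60,[25,0,0],[0,0,0]],[60,[25,0,0],[0,0,0]],[60,[16,0,0],[0,0,0]],[60,[0,0,0],[0,0,0]],[60,[0,0,0],[0,0,0]]]' |egrep 'time|pos'
python3 go.py .457 .1245 .085 0
```

```text
time: 24.02
position: [0.4638, 0.1199, 0.0834]
t 24.02 pos [0.4638 0.1199 0.0834] jaw yaw -0.6 grip 0.0597 F [ 0.3 -0.7  0.7] q [ 0.02  0.57  1.92 -0.01  0.64  0.04]
tool axes
 [[ 0.008  1.    -0.01 ]
 [-0.004 -0.01  -1.   ]
 [-1.     0.008  0.004]]
turn [-0.6  0.2 -0.5]
shift AFTER turn [-1.6 -6.8 -4.6]
shift now [-1.7 -6.8 -4.6]
```

```bash
python3 -m inch '[[60,[0,-7,-4.5],[-0.6,0.2,-0.5]],[60,[0,0,0],[0,0,0]],[60,[0,0,0],[0,0,0]],[10,[0,0,0],[0,0,0]],[10,[0,0,0],[0,0,0]],[10,[0,0,0],[0,0,0]],[10,[0,0,0],[0,0,0]],[10,[0,0,0],[0,0,0]]]' |egrep 'pos|grip'
python3 -m inch '[[10,[-15,0,0],[0,0,0]],[10,[-35,0,0],[0,0,0]],[10,[-30,0,0],[0,0,0]],[10,[0,0,0],[0,0,0]],[10,[0,24,12],[0,0,0]],[10,[0,31,17],[0,0,0]],[10,[0,31,17],[0,0,0]],[10,[0,31,17],[0,0,0]],[10,[0,24,12],[0,0,0]],[10,[0,0,0],[0,0,0]],[10,[0,0,0],[0,0,0]]]' >/dev/null
python3 go.py .598 .051 .0955 0
```

```text
position: [0.4575, 0.1248, 0.0852]
grip_width: 0.0258
t 26.4 pos [0.5915 0.0484 0.1512] jaw yaw 0.1 grip 0.0255 F [-0.   0.1 -3.1] q [-0.11  0.58  1.56 -0.    1.02 -0.11]
tool axes
 [[-0.025  1.     0.001]
 [ 0.002  0.001 -1.   ]
 [-1.    -0.025 -0.002]]
turn [ 0.1 -0.1  1.4]
shift AFTER turn [55.7  6.5 -2.6]
shift now [55.6  7.9 -2.5]
```

```bash
python3 -m inch '[[10,[0,8,-2],[0,-0.1,1.4]],[10,[0,0,0],[0,0,0]],[10,[0,0,0],[0,0,0]],[10,[16,0,0],[0,0,0]],[10,[20,0,0],[0,0,0]],[10,[10,0,0],[0,0,0]],[10,[0,0,0],[0,0,0]],[10,[0,0,0],[0,0,0]]]' >/dev/null
python3 go.py .598 .051 .0945 0
```

```text
t 27.4 pos [0.5963 0.0527 0.1015] jaw yaw 0.2 grip 0.025 F [ 0.7 -0.8 -1.8] q [-0.1   0.65  1.6   0.    0.89 -0.1 ]
tool axes
 [[-0.003  1.     0.004]
 [ 0.001  0.004 -1.   ]
 [-1.    -0.003 -0.001]]
turn [ 0.2 -0.1  0.2]
shift AFTER turn [7.  1.7 1.7]
shift now [7.  1.8 1.7]
```

```bash
python3 -m inch '[[10,[3,2,2],[0,-0.1,0.2]],[10,[3,0,0],[0,0,0]]]' |egrep 'pos|force'; python3 -m inch '[[10,[2,0,0],[0,0,0]]]' |egrep 'pos|force'; python3 -m inch '[[10,[2,0,0],[0,0,0]]]' |egrep 'pos|force'
```

```text
position: [0.5994, 0.0504, 0.0964]
ft_force: [-0.2, -0.4, -2.4]
position: [0.5995, 0.0504, 0.0944]
ft_force: [-0.7, 0.0, -2.1]
position: [0.5997, 0.0503, 0.0931]
ft_force: [-2.9, 0.9, 11.7]
```

```bash
python3 -m inch '[[45,[0,0,0],[0,0,0]],[45,[0,0,0],[0,0,0]],[45,[0,0,0],[0,0,0]],[45,[-15,0,0],[0,0,0]],[45,[-35,0,0],[0,0,0]],[45,[-35,0,0],[0,0,0]],[45,[0,0,0],[0,0,0]]]' | egrep 'pos|grip'
python3 -m inch '[[60,[-3,-18,-30],[0,0,0]],[60,[-3,-22,-38],[0,0,0]],[60,[-3,-22,-38],[0,0,0]],[60,[-3,-22,-38],[0,0,0]],[60,[0,-22,-38],[0,0,0]],[60,[0,-17,-30],[0,0,0]],[60,[0,0,0],[0,0,0]],[60,[0,0,0],[0,0,0]]]' |egrep 'time|pos'
python3 w.py blue .4765 .2625 pics/sw.png; python3 go.py .4765 .2625 .085 0
```

```text
position: [0.601, 0.0503, 0.1841]
grip_width: 0.0449
time: 29.78
position: [0.4717, 0.2662, 0.1926]
pred px [257. 196.] off 2.6 area 697 fit [0.4774 0.2632] iou 0.85
t 29.82 pos [0.4717 0.266  0.1925] jaw yaw 0.0 grip 0.06 F [ 0.2 -0.6  0.6] q [ 0.31  0.45  1.68 -0.01  1.01  0.31]
tool axes
 [[ 0.004  1.     0.001]
 [-0.003  0.001 -1.   ]
 [-1.     0.004  0.003]]
turn [ 0.   0.2 -0.3]
shift AFTER turn [107.5   4.8   3.5]
shift now [107.6   4.3   3.1]
```

View pics/sw.png

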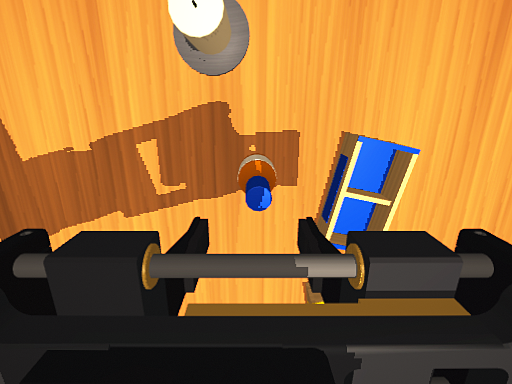

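The blue capsule is at (258,196), on prediction, with the wrist fit at (0.4774, 0.2632). The candle at (205,25) is well clear.

```bash
python3 -m inch '[[60,[12,4,2],[0,0,0]],[60,[25,0,0],[0,0,0]],[60,[25,0,0],[0,0,0]],[60,[25,0,0],[0,0,0]],[60,[16,0,0],[0,0,0]],[60,[0,0,0],[0,0,0]],[60,[0,0,0],[0,0,0]]]' |egrep 'time|pos'
python3 go.py .4772 .2628 .085 0
```

```text
time: 30.7
position: [0.4821, 0.2564, 0.0827]
t 30.7 pos [0.4821 0.2564 0.0827] jaw yaw -0.6 grip 0.0601 F [-0.5 -0.1  0.3] q [ 0.29  0.63  1.75 -0.01  0.76  0.3 ]
tool axes
 [[ 0.005  1.    -0.011]
 [-0.005 -0.01  -1.   ]
 [-1.     0.005  0.005]]
turn [-0.6  0.3 -0.3]
shift AFTER turn [-2.3 -4.9 -6.4]
shift now [-2.3 -4.9 -6.3]
```

```bash
python3 -m inch '[[60,[-1,-5,-6.5],[-0.6,0.3,-0.3]],[60,[0,0,0],[0,0,0]],[60,[0,0,0],[0,0,0]],[10,[0,0,0],[0,0,0]],[10,[0,0,0],[0,0,0]],[10,[0,0,0],[0,0,0]],[10,[0,0,0],[0,0,0]],[10,[0,0,0],[0,0,0]]]' |egrep 'pos|grip'
python3 -m inch '[[10,[-15,0,0],[0,0,0]],[10,[-35,0,0],[0,0,0]],[10,[-30,0,0],[0,0,0]],[10,[0,0,0],[0,0,0]],[10,[0,24,-1],[0,0,0]],[10,[0,33,-2],[0,0,0]],[10,[0,33,-2],[0,0,0]],[10,[0,33,-2],[0,0,0]],[10,[0,24,-1],[0,0,0]],[10,[0,0,0],[0,0,0]],[10,[0,0,0],[0,0,0]]]' >/dev/null
python3 go.py .624 .271 .0945 0
```

```text
position: [0.4779, 0.2639, 0.086]
grip_width: 0.025
t 33.08 pos [0.6195 0.2694 0.1576] jaw yaw 0.1 grip 0.0251 F [-0.4  0.5 -3.3] q [0.24 0.67 1.34 0.   1.15 0.24]
tool axes
 [[-0.018  1.     0.001]
 [-0.004  0.001 -1.   ]
 [-1.    -0.018  0.004]]
turn [0.1 0.2 1. ]
shift AFTER turn [63.1  4.5 -1.6]
shift now [63.   5.7 -1.8]
```

```bash
python3 -m inch '[[10,[0,5,-1.5],[0,0.2,1]],[10,[0,0,0],[0,0,0]],[10,[0,0,0],[0,0,0]],[10,[18,0,0],[0,0,0]],[10,[22,0,0],[0,0,0]],[10,[12,0,0],[0,0,0]],[10,[0,0,0],[0,0,0]],[10,[0,0,0],[0,0,0]]]' >/dev/null
python3 go.py .624 .271 .0945 0
```

```text
t 34.08 pos [0.6208 0.2712 0.1016] jaw yaw 0.1 grip 0.0256 F [ 0.3 -0.7 -2.2] q [ 0.25  0.74  1.38 -0.    1.02  0.24]
tool axes
 [[-0.004  1.     0.003]
 [-0.001  0.003 -1.   ]
 [-1.    -0.004  0.001]]
turn [0.1 0.1 0.2]
shift AFTER turn [7.1 3.2 0.2]
shift now [7.1 3.2 0.2]
```

```bash
python3 -m inch '[[10,[3,3,0],[0,0.1,0.2]],[10,[3,0,0],[0,0,0]]]' |egrep 'pos|force'; python3 -m inch '[[10,[2,0,0],[0,0,0]]]' |egrep 'pos|force'; python3 -m inch '[[10,[2,0,0],[0,0,0]]]' |egrep 'pos|force'
```

```text
position: [0.6252, 0.2715, 0.0968]
ft_force: [-0.3, 0.3, -2.1]
position: [0.6254, 0.2715, 0.095]
ft_force: [-0.8, -0.1, -2.0]
position: [0.6256, 0.2716, 0.0939]
ft_force: [-2.3, -1.1, 7.5]
```

Contact (7.5 N). Releasing, lifting, backing off toward the base and checking.

```bash
python3 -m inch '[[45,[0,0,0],[0,0,0]],[45,[0,0,0],[0,0,0]],[45,[0,0,0],[0,0,0]],[45,[-15,0,0],[0,0,0]],[45,[-35,0,0],[0,0,0]],[45,[-45,0,0],[0,0,0]],[45,[-30,0,0],[0,0,0]],[45,[0,0,0],[0,0,0]]]' | egrep 'pos|grip'
python3 -m inch '[[45,[0,-30,20],[0,0,0]],[45,[0,-40,25],[0,0,0]],[45,[0,-40,30],[0,0,0]],[45,[0,-40,30],[0,0,0]],[45,[0,-30,30],[0,0,0]],[45,[0,0,20],[0,0,0]],[45,[0,0,0],[0,0,0]],[45,[0,0,0],[0,0,0]]]' |egrep 'time|pos'
python3 - <<'E'
from rig import imaging
import cv2
for n in('top','scene'): cv2.imwrite(f'pics/{n}end.png',cv2.resize(imaging.camera(n)[:,:,::-1],(800,600),interpolation=cv2.INTER_CUBIC))
E
```

```text
position: [0.6269, 0.2719, 0.2278]
grip_width: 0.0451
time: 36.58
position: [0.4358, 0.1126, 0.218]
```

View pics/topend.png

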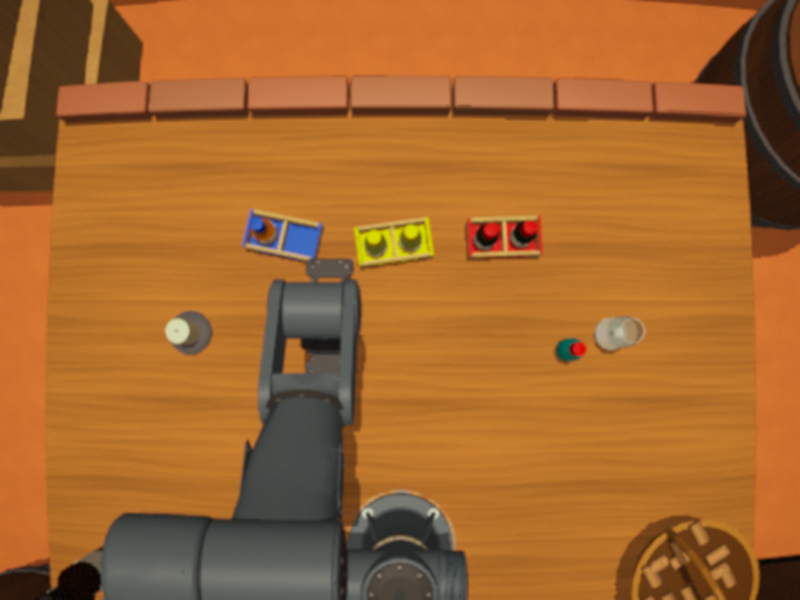

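View pics/sceneend.png

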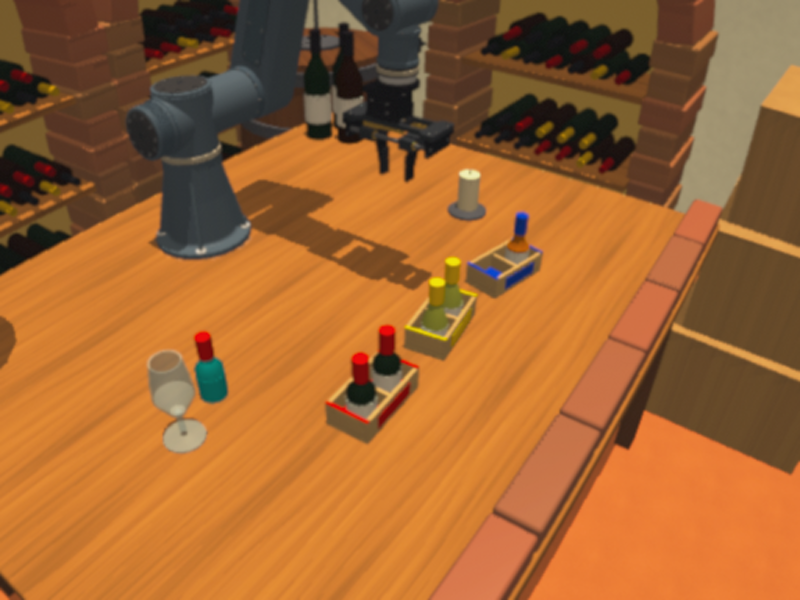

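All five stand upright, one to a bay, in crates of their own colour. The glass (620,332), the candle (187,332) and the turquoise bottle (572,349) are where they were in the first picture, and the gripper is clear.

```bash
python3 -c "
from rig import robot; print(robot.hand_in())"
```

```text
the job is handed in; nothing more can be done
None
```

All five bottles are in the crates matching their capsules: two red, two yellow and one blue. Each stands upright in its own bay. I handed the job in at about 37 s of the 136 s allowed; no verdict was reported.

**Last checks:** the final top and scene pictures show every bottle upright in its bay and the gripper clear of everything. The wine glass, the candle and the turquoise look-alike are where they started.

**What didn't go as planned:**
- **Red_b, the first bottle:** I missed that it had already reached the bay floor and pressed further. The wrist force peaked at about 42 N for an instant, through the held bottle; the wrist limit is 120 N. The other four were set down at about 7–12 N.
- **White bottles:** the gripper's shadow spoiled the wrist camera's colour fit for both. I grasped them from the top-camera positions, which matched where the capsules showed in the wrist picture.

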